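Restock the sprung beaker stand

TASK

Put the orange tapered beaker, open end up, into the blue beaker on the leaning sprung stand, and press it home lightly so that the stand's black pointers dip into the green zone, never into the red, where the beakers would jam. Then let go and leave it nested in line with the blue one, the stand risen again. Leave the jar, bottle, clear cup and the blue and yellow boxes standing where they are.

Things in the scene. Friction and masses are not known exactly. Their poses are not given: they have to be found in the camera images.
- beaker_mid (a point): Loose orange plastic beaker, standing upright on the bench, mouth up; about 80 g. A round tapered cup 115 mm tall, outer diameter 40 mm at the foot widening evenly to 61 mm at the rim, wall 4 mm. This point lies on its axis, half-way up (57.5 mm above the foot); z points along the axis towards the mouth.
- dock_mouth (a point): Centre of the mouth of the blue beaker, shaped like the orange one, held mouth up in a stand that leans 35 degrees from vertical towards the robot's side. z points out of the mouth along its axis; the point moves with the spring carriage. Nested home, the orange rim stands about 47 mm out of the blue rim along this axis (the orange beaker's middle about 10 mm inside the mouth).
- dock (a joint): Travel of the spring carriage under the blue beaker, pressed down along its leaning axis, in m: 0 at rest, stop at 0.032. It gives from about 4.5 N and takes 0.3 N more per mm (7.5 N at 10 mm, 10.5 N at 20 mm); it springs back. Black pointers show it on the gauge blades: white above, green from 0.005 to 0.020, red beyond.
- jar: Amber jar with white lid, diameter 64 mm, 85 mm tall; bystander. Origin at the centre of its underside.
- flask: White bottle with blue cap, diameter 60 mm, 135 mm tall; bystander. Origin at the centre of its underside.
- mug: Clear plastic cup, diameter 68 mm, 90 mm tall; bystander. Origin at the centre of its underside.
- tipbox: Blue box of pipette tips, 80 x 120 x 59 mm, at the back; bystander. Origin at the centre of its underside.
- slidebox: Yellow slide box, 90 x 170 x 32 mm, at the back; bystander. Origin at the centre of its underside.
- stand: Fixed grey stand, base 170 x 130 mm; origin on the bench near the base's centre, it leans to its own -x. A white sleeve (diameter 74 mm) round the blue beaker ends 65 mm below the blue mouth; a striped gauge blade stands on each side, 52 mm from the axis, its top 20 mm below the mouth.

How it is judged (in metres and radians):
On the way:
1. with the orange beaker nested in the blue one, the carriage is pressed into the green zone (5 to 20 mm) (value of joint dock between 0.005 and 0.021 m and z of beaker_mid in the frame of dock_mouth below -0.003 m and angle between the z axis of beaker_mid and the z axis of dock_mouth, either way round below 0.14 rad and contact force between beaker and dock above 1 N), for 0.15 s.
At the end, for the whole second after the job is handed in: The orange beaker rests mouth up in the blue one, its rim 33 to 54 mm out of the blue rim, the two axes within 8 degrees, the carriage back within 5 mm of its rest, all at rest (z of beaker_mid in the frame of dock_mouth between -0.025 and -0.003 m and angle between beaker_mid's own z axis and vertical below 1.2 rad and angle between the z axis of beaker_mid and the z axis of dock_mouth, either way round below 0.14 rad and value of joint dock below 0.005 m and linear speed of beaker below 0.02 m/s and angular speed of beaker below 0.2 rad/s); the robot touches nothing.
It fails at once if the carriage is pressed past the green zone (22 mm): the beakers jam (value of joint dock above 0.022 m).
It fails at once if a bystander is shifted by more than 40 mm or tipped over (distance of any of jar, flask, mug, tipbox, slidebox from where it was at the start of the episode above 0.04 m or angle between any of jar, flask, mug's own z axis and vertical above 0.6 rad).
It also fails if it takes over 58 s, if anything falls off the work surface, if the arm or the gripper's body presses on something with over 40 N, if the wrist force passes 120 N, or if a joint passes its speed limit or range.

ROBOT

A 6-joint arm with a two-finger parallel gripper is mounted at the origin on the work surface. World frame = base frame: x ahead of the robot, y to its left, z up, the work surface at z = 0. Lengths are in m, angles in degrees, forces in N, time in s.
With the tool pointing down it reaches from about 0.25 to 0.725 m from the base axis. Payload 9.7 kg.
Tool frame: the origin (TCP) lies midway between the tips of the shut fingers; the grasp point (between the pads) lies 19 mm behind it; z points along the fingers, y is the line along which they close (so a half turn about z gives the same grasp; the last joint's range is limited). The gripper opens to 85 mm and grips with 20 to 120 N. Pads are 22 mm wide; open, the fingers measure 114 mm over their backs; the gripper's body (76 mm by 85 mm) begins 54 mm behind the grasp point. The pads swing forward as they close: fully open they stand 13 mm farther back than shut.
Start: joints at [-68.583, 4.979, 10.078, 95.1, 0, 90], TCP at [0.201, -0.512, 0.231] pointing down, gripper open.
Joint ranges: [-179.16, 179.16], [-48.56, 103.87], [-65.8, 70.77], [-126.05, 130.52], [-82.76, 87.17], [-180, 180]. Speed limits (degrees/s): [127.2, 127.2, 147.25, 180, 180, 180].

INTERFACE

Orientations are given as [roll, pitch, yaw] about the fixed x, y, z axes, in that order (R = Rz(yaw) Ry(pitch) Rx(roll)).
In Python, from workcell import bot gives the robot as it stands.
- The arm moves only by the shell command python3 -m crank 'ROWS' [FORCE]. ROWS is JSON, a list of rows, each an object with "gripper": the finger opening in mm, from 0 to 85.4; "travel": the shift along the tool's x, y, z in mm, a list of three; "twist": the turn, a rotation vector about the tool's x, y, z in rad, a list of three. In form: [{"gripper": gripper, "travel": [tx, ty, tz], "twist": [rx, ry, rz]}, ...]. A call has 1 to 12 rows; each row shifts and turns the commanded pose from where the row before left it, along the tool's axes as they then stand; what a row does not reach is not made up. A row lasts 1/8 s, in which the tool goes at most 62.5 mm and 10.7 degrees, less where a joint would pass 70% of its speed; a pose out of reach is approached as far as the arm can. A call is refused whole if a number of a shift passes 62.5 or a number of a turn 0.188, either way. A call with a gripper value outside its range is refused whole. The fingers move at their own pace and stop on an object; FORCE is the grip in N (left out, the last holds). Time passes only in rows, so rows that do not move let the fingers close. It gives the time, the measured TCP pose, the force, the opening and the grip force at its end, in the units of the state.
- bot.get_obs(): the state, without advancing time (a new reading comes with each control period).
- bot.camera(name): name is "scene" or "side" or "wrist"; returns the picture (480x640x3 uint8, red, green, blue); there is no depth.
- bot.calibration(name): a dict with "vfov" (degrees; the focal length in pixels is half the picture's height over the tangent of half this angle, whatever the lens; pixels are square), "cx", "cy" (the principal point, pixels), "camera_from_world" (4x4, takes a point from world to camera coordinates). Camera axes: x right, y down, z forward; pixel columns grow to the right and rows downward; lengths in m; the calibration is good to about 2 mm. The wrist camera is an equidistant fisheye: a pixel r from the principal point sees the ray r / f radians off the axis. A picture is of the moment at which its call begins: read the wrist's pose just before it. calibration takes no time and is no camera call; for the wrist camera it gives the pose at the moment of the call.
- bot.job_done(): hands the job in; it is judged then, once.
The state is a dict: "time": time; "q": joint angles; "qd": joint speeds; "joint_efforts": joint torques, N m; "ee_pos": TCP position; "tcp_rot": TCP orientation; "wrist_force": force on the tool from outside, world axes, zero at the start; "torque": the same for the moment, N m; "opening": finger opening in m; "grasp_force": force on a finger pad.
Only numpy, scipy, OpenCV 4.12 (cv2) and the standard library are available. Lean on these libraries where they do the work, as an engineer would, in place of code of your own. Each camera call takes 0.05 s, during which the arm holds its last target. There are 200 camera calls.

## Working session

There is one attempt and no reset: what is moved stays moved. The work goes in short steps, Python scripts to look and compute and a shell command to move; the robot and the scene stay as the last step left them, time stands still between calls to the robot, and variables do not carry over. Pictures are saved under pics/ and viewed, at most 10 in all, crops included, and the job is handed in when it is done.

```bash
ls; mkdir -p pics
python3 - <<'E'
from workcell import bot
import cv2, numpy as np
o=bot.get_obs(); print({k:np.round(v,3).tolist() for k,v in o.items()})
for n in("scene","side"):
    im=bot.camera(n); cv2.imwrite(f"pics/{n}0.png",im[...,::-1])
    c=bot.calibration(n); print(n,c["vfov"],c["cx"],c["cy"],np.round(c["camera_from_world"],4).tolist())
E
```

```text
pics
{'time': 0.0, 'q': [-68.583, 5.011, 10.035, 95.098, 0.0, 90.0], 'qd': [-0.038, -0.048, -0.032, 0.007, -0.028, 0.069], 'joint_efforts': [-0.001, -52.038, 46.48, 0.016, -0.0, -0.0], 'ee_pos': [0.201, -0.512, 0.231], 'tcp_rot': [-179.926, -0.0, 21.418], 'wrist_force': [0.241, -0.483, -0.233], 'torque': [0.047, -0.031, -0.014], 'grasp_force': 0.0, 'opening': 0.085}
scene 56.29234387406725 317.1744658464166 237.71663484577184 [[-0.8315, 0.5555, 0.0068, 0.4842], [0.4728, 0.7141, -0.5162, -0.225], [-0.2916, -0.426, -0.8564, 1.0372], [0.0, 0.0, 0.0, 1.0]]
side 54.37758647370262 319.6372853641345 234.50895882035124 [[-0.9924, -0.1229, 0.0096, 0.5838], [-0.0671, 0.4727, -0.8787, 0.1448], [0.1035, -0.8726, -0.4774, 0.9452], [0.0, 0.0, 0.0, 1.0]]
```

View pics/scene0.png

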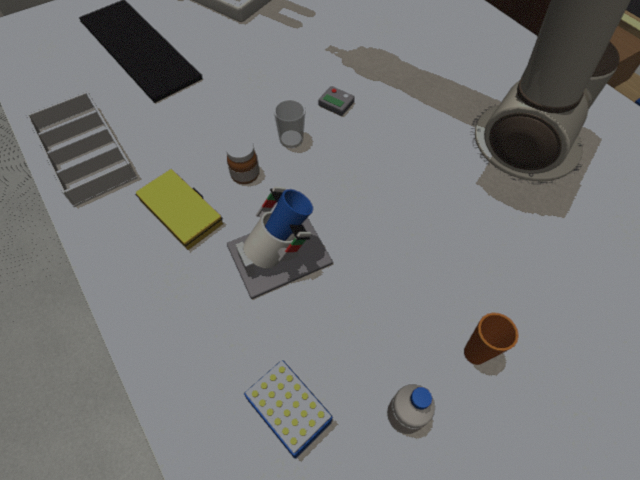

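View pics/side0.png

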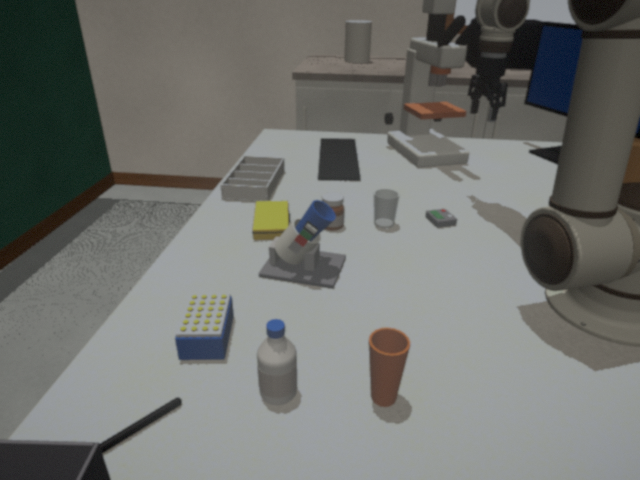

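The scene view shows the orange beaker at about (490,340), the blue one on its stand at (287,215), the bottle at (412,408) and the jar at (243,160). In the side view the orange beaker is at (387,365) and the blue one at (320,215). Next I'll take masks and enlarged crops.

```bash
cat > h.py <<'E'
from workcell import bot
import cv2, numpy as np
from scipy.spatial.transform import Rotation as R
def cam(n):
    c=bot.calibration(n); f=240/np.tan(np.radians(c["vfov"]/2)); T=np.array(c["camera_from_world"])
    K=np.array([[f,0,c["cx"]],[0,f,c["cy"]],[0,0,1]]); return K,T
def ray(n,px):
    K,T=cam(n); d=T[:3,:3].T@np.linalg.solve(K,[px[0],px[1],1]); return -T[:3,:3].T@T[:3,3], d/np.linalg.norm(d)
def proj(n,P):
    K,T=cam(n); p=K@(T[:3,:3]@np.asarray(P)+T[:3,3]); return p[:2]/p[2]
def tri(a,b):  # two rays -> midpoint, gap
    (o,d),(p,e)=a,b; s=np.linalg.lstsq(np.c_[d,-e],p-o,rcond=None)[0]; A=o+s[0]*d;B=p+s[1]*e
    return (A+B)/2,np.linalg.norm(A-B)
def onz(n,px,z):
    o,d=ray(n,px); return o+d*(z-o[2])/d[2]
def big(m):
    m=cv2.morphologyEx(m.astype(np.uint8),cv2.MORPH_OPEN,np.ones((2,2)))
    cs=cv2.findContours(m,cv2.RETR_EXTERNAL,cv2.CHAIN_APPROX_NONE)[0]; return cs
E
python3 - <<'E'
from h import *
out=[]
for n,ob,bb in(("scene",(440,290,110,90),(220,170,120,90)),("side",(340,310,110,110),(270,185,90,80))):
    im=cv2.imread(f"pics/{n}0.png"); hsv=cv2.cvtColor(im,cv2.COLOR_BGR2HSV)
    for nm,(x,y,w,h),lo,hi in(("or",ob,(0,120,30),(18,255,255)),("bl",bb,(105,130,40),(125,255,255))):
        m=cv2.inRange(hsv,lo,hi); k=np.zeros_like(m);k[y:y+h,x:x+w]=m[y:y+h,x:x+w]
        c=max(big(k),key=cv2.contourArea); hu=cv2.convexHull(c)
        print(n,nm,cv2.boundingRect(c),cv2.contourArea(c),cv2.approxPolyDP(hu,1.0,True)[:,0].tolist())
        cr=im.copy(); cr=cv2.resize(cr[y:y+h,x:x+w],(400,300),interpolation=cv2.INTER_CUBIC); out.append(cr); print(nm,'crop',x,y,400/w,300/h)
cv2.imwrite("pics/crops0.png",np.vstack([np.hstack(out[:2]),np.hstack(out[2:])]))
E
```

```text
scene or (466, 314, 53, 51) 1718.0 [[509, 319], [514, 324], [518, 333], [517, 342], [514, 347], [481, 364], [475, 364], [471, 362], [467, 358], [466, 349], [482, 320], [488, 315], [492, 314], [501, 315]]
or crop 440 290 3.6363636363636362 3.3333333333333335
scene bl (267, 191, 46, 50) 1302.0 [[294, 191], [303, 195], [310, 202], [312, 206], [312, 213], [286, 240], [284, 240], [273, 235], [268, 230], [267, 225], [282, 195], [287, 191]]
bl crop 220 170 3.3333333333333335 3.3333333333333335
side or (371, 339, 39, 18) 112.5 [[371, 339], [409, 342], [409, 348], [407, 352], [402, 355], [386, 356], [377, 352], [372, 347]]
or crop 340 310 3.6363636363636362 2.727272727272727
side bl (329, 216, 6, 5) 19.0 [[334, 216], [333, 220], [329, 220], [330, 216]]
bl crop 270 185 4.444444444444445 3.75
```

View pics/crops0.png

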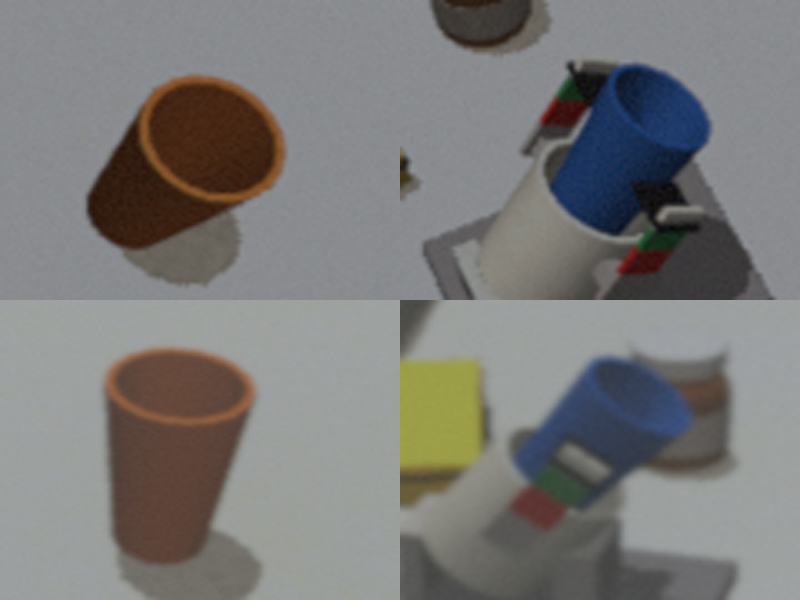

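The crops show both mouths clearly. The orange rim ellipse centre is about (498,332) in scene and (390,341) in side. The blue mouth is about (298,202) in scene and (324,211) in side. I'll triangulate these and get the blue axis from its silhouette edges.

Run:
```python
from h import *
P,g=tri(ray("scene",(498.3,331.7)),ray("side",(389.6,341.5))); print("orange rim",P.round(4),g)
M,g=tri(ray("scene",(298.3,202.4)),ray("side",(324.5,210.9))); print("blue mouth",M.round(4),g)
pts={}
for n,ob,bb in(("scene",(440,290,110,90),(220,170,120,90)),("side",(340,310,110,110),(270,185,90,80))):
    im=cv2.imread(f"pics/{n}0.png"); hsv=cv2.cvtColor(im,cv2.COLOR_BGR2HSV)
    s=(120,60)[n=="side"]
    for nm,(x,y,w,h),lo,hi in(("or",ob,(0,s,30),(18,255,255)),("bl",bb,(105,s,40),(125,255,255))):
        m=cv2.inRange(hsv,lo,hi); k=np.zeros_like(m);k[y:y+h,x:x+w]=m[y:y+h,x:x+w]
        c=max(big(k),key=cv2.contourArea); hu=cv2.convexHull(c)
        print(n,nm,cv2.contourArea(c),cv2.approxPolyDP(hu,1.0,True)[:,0].tolist())
# corner pixels of things on planes
for nm,px,z in(("jar lid",(241,149),.085),("flask cap",(422,398),.135),("mug",(290,107),.09),("tipbox",(288,403),.059),("slide",(179,207),.032)): print(nm,onz("scene",px,z).round(3))
print("base corners",[onz("scene",p,.0).round(3).tolist() for p in((249,292),(331,265),(229,245))])
```

```text
orange rim [0.4508 0.2978 0.1135] 0.0013687306195141835
blue mouth [ 0.5868 -0.0519  0.1478] 0.0021644715211041913
scene or 1718.0 [[509, 319], [514, 324], [518, 333], [517, 342], [514, 347], [481, 364], [475, 364], [471, 362], [467, 358], [466, 349], [482, 320], [488, 315], [492, 314], [501, 315]]
scene bl 1317.0 [[295, 191], [303, 195], [310, 202], [313, 210], [312, 213], [286, 240], [283, 240], [273, 235], [268, 230], [267, 225], [282, 195], [286, 191]]
side or 2299.5 [[395, 329], [406, 335], [410, 341], [410, 348], [396, 400], [394, 404], [391, 406], [382, 407], [375, 403], [373, 397], [370, 338], [372, 334], [378, 330]]
side bl 640.0 [[334, 212], [336, 216], [335, 220], [321, 231], [299, 232], [297, 230], [298, 225], [314, 202], [323, 202], [328, 205]]
jar lid [ 0.591 -0.265  0.085]
flask cap [0.618 0.308 0.135]
mug [ 0.447 -0.308  0.09 ]
tipbox [0.769 0.199 0.059]
slide [ 0.751 -0.245  0.032]
base corners [[0.721, -0.021, 0.0], [0.562, 0.017, 0.0], [0.704, -0.131, 0.0]]
```

The orange rim is at (0.451, 0.298, 0.1135), which fits the stated 115 mm. The blue mouth is at about (0.587, -0.052, 0.148). I'll move towards the orange beaker at a safe height.

```bash
python3 -m crank '[{"gripper":85,"travel":[38,-47.5,0],"twist":[0,0,0]},{"gripper":85,"travel":[38,-47.5,0],"twist":[0,0,0]},{"gripper":85,"travel":[38,-47.5,0],"twist":[0,0,0]},{"gripper":85,"travel":[38,-47.5,0],"twist":[0,0,0]},{"gripper":85,"travel":[38,-47.5,0],"twist":[0,0,0]},{"gripper":85,"travel":[38,-47.5,0],"twist":[0,0,0]},{"gripper":85,"travel":[38,-47.5,0],"twist":[0,0,0]},{"gripper":85,"travel":[38,-47.5,0],"twist":[0,0,0]},{"gripper":85,"travel":[38,-47.5,0],"twist":[0,0,0]},{"gripper":85,"travel":[38,-47.5,0],"twist":[0,0,0]},{"gripper":85,"travel":[38,-47.5,0],"twist":[0,0,0]},{"gripper":85,"travel":[38,-47.5,0],"twist":[0,0,0]}]' 60
python3 - <<'E'
from h import *
c=bot.calibration("wrist"); np.save("w1.npy",np.array(c["camera_from_world"]));cv2.imwrite("pics/w1.png",bot.camera("wrist")[...,::-1]);print(c["vfov"],c["cx"],c["cy"],np.linalg.inv(c["camera_from_world"]).round(3).tolist())
E
```

```text
time: 1.6
ee_pos: [0.4214, 0.1771, 0.2312]
tcp_rot: [-179.5, 0.0, 22.5]
wrist_force: [0.8, -1.0, 0.0]
opening: 0.0845
grasp_force: 0.0
65.70646984690485 316.5825400482976 236.86753795459322 [[0.383, -0.872, -0.305, 0.501], [-0.924, -0.364, -0.118, 0.209], [-0.008, 0.327, -0.945, 0.374], [0.0, 0.0, 0.0, 1.0]]
```

View pics/w1.png

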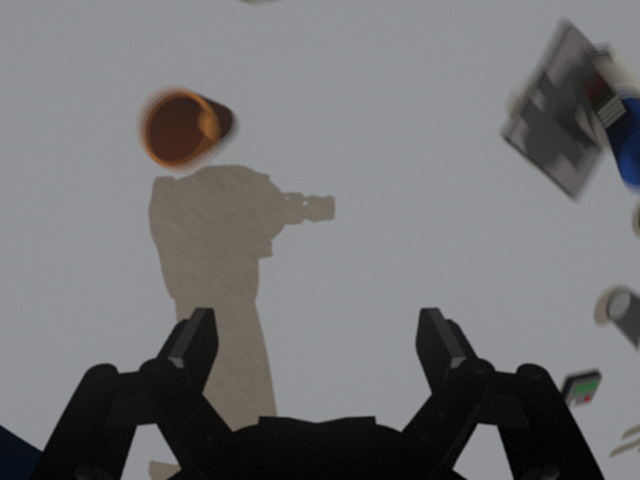

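The wrist view is blurred because the arm was still moving: the orange rim is at about (181,129) and the stand is at upper right. I'll move halfway, let it settle and measure there, then again closer in.

```bash
cat >> h.py <<'E'
def wray(px):
    c=bot.calibration("wrist"); f=240/np.tan(np.radians(c["vfov"]/2)); T=np.linalg.inv(c["camera_from_world"])
    v=np.array([px[0]-c["cx"],px[1]-c["cy"]]); r=np.hypot(*v); t=r/f
    d=np.r_[v/max(r,1e-9)*np.sin(t),np.cos(t)]; return T[:3,3],T[:3,:3]@d
def wproj(P):
    c=bot.calibration("wrist"); f=240/np.tan(np.radians(c["vfov"]/2)); T=np.array(c["camera_from_world"])
    p=T[:3,:3]@np.asarray(P)+T[:3,3]; t=np.arctan2(np.hypot(*p[:2]),p[2]); return np.array([c["cx"],c["cy"]])+f*t*p[:2]/np.hypot(*p[:2])
E
cat > ws.py <<'E'
from h import *
import sys
name=sys.argv[1]; im=bot.camera("wrist")[...,::-1].copy(); cv2.imwrite(f"pics/{name}.png",im)
hsv=cv2.cvtColor(im,cv2.COLOR_BGR2HSV)
for nm,lo,hi in(("rimbright",(5,120,110),(20,255,255)),("orange",(0,120,25),(20,255,255)),("blue",(105,130,40),(125,255,255))):
    for c in big(cv2.inRange(hsv,lo,hi)):
        if cv2.contourArea(c)>300:
            hu=cv2.convexHull(c); print(nm,cv2.contourArea(c),cv2.boundingRect(c),[np.round(v,1) for v in cv2.fitEllipse(hu)],cv2.approxPolyDP(hu,1.5,True)[:,0].tolist())
for nm,P in(("orange rim",(.4508,.2978,.115)),("blue mouth",(.5868,-.0519,.148))): print(nm,"predicted",wproj(P).round(1))
E
python3 -m crank '[{"gripper":85,"travel":[18,-25,0],"twist":[0,0,0]},{"gripper":85,"travel":[18,-25,0],"twist":[0,0,0]},{"gripper":85,"travel":[0,0,0],"twist":[0,0,0]},{"gripper":85,"travel":[0,0,0],"twist":[0,0,0]}]'
python3 ws.py w2
```

```text
time: 2.15
ee_pos: [0.4457, 0.2097, 0.2318]
tcp_rot: [-178.4, 0.1, 24.3]
wrist_force: [0.2, -0.3, 0.5]
opening: 0.0847
grasp_force: 0.0
rimbright 573.0 (179, 136, 78, 51) [array([217.6, 173.2]), array([74.3, 76.2]), np.float64(105.5)] [[254, 163], [255, 177], [181, 186], [179, 175], [185, 154], [194, 144], [204, 138], [214, 136], [227, 137], [239, 143], [248, 152]]
orange 4760.5 (179, 136, 80, 80) [array([218.5, 175.2]), array([78.3, 79.7]), np.float64(164.8)] [[223, 136], [237, 140], [249, 151], [256, 162], [258, 178], [249, 200], [241, 208], [229, 214], [216, 215], [197, 208], [187, 198], [181, 186], [179, 175], [185, 154], [194, 144], [204, 138]]
orange rim predicted [214.1 177.8]
blue mouth predicted [658.5 225.7]
```

Run:
```python
from h import *
for px in((218.5,175.2),(217.6,173.2)):
    o,d=wray(px); print((o+d*(.1145-o[2])/d[2]).round(4), tri((o,d),ray("scene",(498.3,331.7))), tri((o,d),ray("side",(389.6,341.5))))
ob=bot.get_obs();print(ob["ee_pos"],ob["tcp_rot"],ob["q"])
T=R.from_euler("xyz",ob["tcp_rot"],degrees=True)
print("to axis", T.inv().apply(np.array([.4515,.2955,.231])-ob["ee_pos"])*1000, "twist to vertical",(T.inv()*R.from_euler("xyz",[180,0,24],degrees=True)).as_rotvec())
```

```text
[0.4538 0.2955 0.1145] (array([0.45210431, 0.29700072, 0.11236877]), np.float64(0.0028703172633114116)) (array([0.45151227, 0.29590516, 0.11187035]), np.float64(0.002961234823950672))
[0.4549 0.2966 0.1145] (array([0.45441294, 0.29725352, 0.11662003]), np.float64(0.002805026284051872)) (array([0.45218327, 0.29690126, 0.11252691]), np.float64(0.0042021766938843295))
[0.44570623 0.20957871 0.2319693 ] [-1.78376499e+02  3.20425932e-02  2.43018761e+01] [ 24.24436986  -2.8529135    2.19131155  95.07789753   1.62346801
 179.94247063]
to axis [ 40.64132792 -75.866097     3.09722703] twist to vertical [-0.0283339   0.00063386  0.00526046]
```

Joint 6 has reached its 180° limit, which is what tilted the tool. I'll turn the tool the other way about its axis, to a yaw of about 120°, and then centre it.

```bash
python3 -m crank '[{"gripper":85,"travel":[0,0,0],"twist":[-0.028,0,-0.18]},{"gripper":85,"travel":[0,0,0],"twist":[0,0,-0.18]},{"gripper":85,"travel":[0,0,0],"twist":[0,0,-0.18]},{"gripper":85,"travel":[0,0,0],"twist":[0,0,-0.18]},{"gripper":85,"travel":[0,0,0],"twist":[0,0,-0.18]},{"gripper":85,"travel":[0,0,0],"twist":[0,0,-0.18]},{"gripper":85,"travel":[0,0,0],"twist":[0,0,-0.18]},{"gripper":85,"travel":[0,0,0],"twist":[0,0,-0.18]},{"gripper":85,"travel":[0,0,0],"twist":[0,0,-0.18]},{"gripper":85,"travel":[0,0,0],"twist":[0,0,0]},{"gripper":85,"travel":[0,0,0],"twist":[0,0,0]}]'
cat > go.py <<'E'
from h import *
import sys
t=np.array(eval(sys.argv[1])); e=eval(sys.argv[2]) # target pos, rpy
ob=bot.get_obs(); T=R.from_euler("xyz",ob["tcp_rot"],degrees=True)
print("pos",ob["ee_pos"].round(4) if hasattr(ob["ee_pos"],"round") else ob["ee_pos"],np.round(ob["tcp_rot"],2),"q",np.round(ob["q"],1))
print("travel now-axes",(T.inv().apply(t-ob["ee_pos"])*1000).round(1))
if e:
    G=R.from_euler("xyz",e,degrees=True); print("twist",(T.inv()*G).as_rotvec().round(4),"travel target-axes",(G.inv().apply(t-ob["ee_pos"])*1000).round(1))
E
python3 ws.py w3; python3 go.py '[.452,.2965,.19]' '[180,0,117]'
```

```text
time: 3.58
ee_pos: [0.4459, 0.2098, 0.2322]
tcp_rot: [179.9, -0.0, 116.9]
wrist_force: [0.1, 0.2, -0.3]
opening: 0.0852
grasp_force: 0.0
rimbright 589.0 (348, 109, 30, 30) [array([362.3, 123.7]), array([29. , 30.9]), np.float64(35.4)] [[367, 109], [375, 115], [377, 119], [376, 127], [373, 134], [369, 137], [357, 138], [349, 131], [348, 120], [359, 109]]
rimbright 365.0 (350, 87, 72, 74) [array([382. , 126.8]), array([76.3, 81.6]), np.float64(141.2)] [[355, 96], [368, 89], [383, 87], [397, 91], [411, 102], [420, 120], [421, 133], [418, 145], [409, 158], [404, 160], [350, 102]]
orange 5253.0 (339, 87, 83, 83) [array([379.7, 128.3]), array([81.9, 83.4]), np.float64(128.9)] [[383, 87], [397, 91], [411, 102], [420, 120], [421, 133], [418, 145], [409, 158], [391, 168], [375, 169], [360, 164], [345, 151], [340, 140], [339, 121], [346, 104], [356, 94], [370, 88]]
blue 564.0 (550, 212, 25, 32) [array([562.3, 227.8]), array([23.6, 32.2]), np.float64(19.8)] [[568, 213], [574, 220], [574, 230], [568, 240], [558, 243], [551, 238], [551, 225], [560, 213]]
orange rim predicted [377.3 126.2]
blue mouth predicted [321.  497.4]
pos [0.446  0.2099 0.2321] [ 1.7985e+02 -3.0000e-02  1.1695e+02] q [25.2 -3.   2.1 94.9  0.  88.2]
travel now-axes [74.4 44.5 42.3]
twist [ 0.0026 -0.0006 -0.0009] travel target-axes [74.4 44.6 42.1]
```

Run:
```python
from h import *
o,d=wray((380,128)); print((o+d*(.1145-o[2])/d[2]).round(4), tri((o,d),ray("scene",(498.3,331.7))), tri((o,d),ray("side",(389.6,341.5))))
```

```text
[0.4532 0.2976 0.1145] (array([0.45287902, 0.29786347, 0.11587687]), np.float64(0.0005720405573294158)) (array([0.45168707, 0.29793141, 0.11463907]), np.float64(0.0029102546352372206))
```

```bash
python3 -m crank '[{"gripper":85,"travel":[37.5,22.2,0],"twist":[0,0,0]},{"gripper":85,"travel":[37.5,22.2,0],"twist":[0,0,0]},{"gripper":85,"travel":[0,0,0],"twist":[0,0,0]},{"gripper":85,"travel":[0,0,55],"twist":[0,0,0]},{"gripper":85,"travel":[0,0,40],"twist":[0,0,0]},{"gripper":85,"travel":[0,0,0],"twist":[0,0,0]},{"gripper":85,"travel":[0,0,0],"twist":[0,0,0]}]'
python3 go.py '[.4523,.2975,.073]' '[180,0,117]'
```

```text
time: 4.5
ee_pos: [0.4521, 0.2972, 0.1391]
tcp_rot: [179.8, -0.0, 117.1]
wrist_force: [-0.4, -0.9, 0.6]
opening: 0.0854
grasp_force: 0.0
pos [0.4521 0.2972 0.1391] [ 1.7976e+02 -4.0000e-02  1.1709e+02] q [33.3  2.6 -2.6 84.5  0.  96.2]
travel now-axes [ 0.1  0.  66.1]
twist [ 0.0043 -0.0007  0.0016] travel target-axes [ 0.1  0.3 66.1]
```

```bash
python3 -m crank '[{"gripper":85,"travel":[0,0,33],"twist":[0,0,0]},{"gripper":85,"travel":[0,0,33],"twist":[0,0,0]},{"gripper":85,"travel":[0,0,0],"twist":[0,0,0]},{"gripper":85,"travel":[0,0,0],"twist":[0,0,0]},{"gripper":50,"travel":[0,0,0],"twist":[0,0,0]},{"gripper":50,"travel":[0,0,0],"twist":[0,0,0]},{"gripper":50,"travel":[0,0,0],"twist":[0,0,0]},{"gripper":50,"travel":[0,0,0],"twist":[0,0,0]},{"gripper":50,"travel":[0,0,0],"twist":[0,0,0]},{"gripper":50,"travel":[0,0,0],"twist":[0,0,0]}]' 40
```

```text
time: 5.75
ee_pos: [0.4525, 0.298, 0.0733]
tcp_rot: [179.7, -0.1, 117.2]
wrist_force: [-1.1, -0.5, 8.8]
opening: 0.0587
grasp_force: 41.7
```

Gripped, at an opening of 58.7 mm. Now I'll lift, and work out the dock axis from the silhouette edges in both views.

```bash
python3 -m crank '[{"gripper":50,"travel":[0,0,-25],"twist":[0,0,0]},{"gripper":50,"travel":[0,0,-50],"twist":[0,0,0]},{"gripper":50,"travel":[0,0,-55],"twist":[0,0,0]},{"gripper":50,"travel":[0,0,0],"twist":[0,0,0]},{"gripper":50,"travel":[0,0,0],"twist":[0,0,0]}]'
python3 - <<'E'
from h import *
def plane(n,l,r):
    N=[]
    for a,b in(l,r):
        v=np.cross(ray(n,a)[1],ray(n,b)[1]); N.append(v/np.linalg.norm(v))
    if N[0]@N[1]<0:N[1]=-N[1]
    v=N[0]+N[1]; return v/np.linalg.norm(v)
out=[]
for l1,r1,l2,r2 in(((( 282,195),(267,225)),((312,213),(286,240)),((314,202),(298,225)),((335,220),(321,231))),
   (((281.6,195),(267,226)),((312.6,213),(290.7,238)),((313,202),(297.5,227)),((335.5,221),(319,232.5)))):
    n1,n2=plane("scene",l1,r1),plane("side",l2,r2); a=np.cross(n1,n2); a*=np.sign(a[2])/np.linalg.norm(a)
    print("axis",a.round(3),"lean",np.degrees(np.arccos(a[2])).round(1),"az",np.degrees(np.arctan2(a[1],a[0])).round(1))
    A=np.array([n1,n2,[0,0,1]]); print("at z=.148",np.linalg.solve(A,[n1@ray("scene",(0,0))[0],n2@ray("side",(0,0))[0],.148]).round(4))
im=[bot.camera(n)[...,::-1] for n in("scene","side")]
for n,i in zip(("scene","side"),im): cv2.imwrite(f"pics/{n}1.png",i)
im=[cv2.resize(im[0][190:440,200:550],(800,571))];
E
python3 ws.py w4
```

```text
time: 6.38
ee_pos: [0.4514, 0.2973, 0.2009]
tcp_rot: [179.9, -0.0, 117.2]
wrist_force: [-0.9, -0.0, -0.8]
opening: 0.0588
grasp_force: 43.4
axis [-0.619  0.022  0.785] lean 38.3 az 178.0
at z=.148 [ 0.5861 -0.0526  0.148 ]
axis [-0.628 -0.025  0.777] lean 39.0 az -177.7
at z=.148 [ 0.5859 -0.0527  0.148 ]
rimbright 2637.5 (234, 300, 168, 118) [array([317.6, 364. ]), array([128.2, 168.4]), np.float64(89.0)] [[393, 334], [401, 353], [398, 381], [392, 394], [378, 409], [367, 416], [266, 416], [251, 405], [239, 389], [234, 359], [237, 345], [246, 330], [267, 313], [292, 303], [326, 300], [352, 305], [376, 317]]
rimbright 681.5 (617, 0, 23, 41) [array([630. ,  18.2]), array([26.7, 54.1]), np.float64(176.2)] [[619, 0], [639, 0], [639, 40], [618, 26]]
orange 1008.5 (571, 361, 69, 82) [array([606.9, 400. ]), array([ 17.6, 117.1]), np.float64(40.5)] [[634, 361], [639, 373], [591, 430], [579, 442], [576, 442], [571, 435], [572, 432]]
orange 19344.0 (232, 261, 172, 163) [array([317.7, 350.5]), array([165.1, 169.9]), np.float64(78.5)] [[328, 263], [359, 283], [372, 297], [396, 335], [403, 353], [400, 382], [383, 404], [367, 418], [324, 423], [267, 418], [251, 405], [237, 389], [232, 365], [234, 347], [247, 325], [294, 276], [308, 265], [320, 261]]
orange 744.0 (616, 0, 24, 42) [array([635.2,  18.8]), array([35.7, 50.2]), np.float64(134.7)] [[617, 0], [639, 0], [639, 41], [617, 26]]
blue 1157.5 (503, 321, 55, 52) [array([530.3, 352.8]), array([50. , 66.4]), np.float64(147.1)] [[506, 332], [516, 323], [528, 322], [557, 372], [511, 369], [503, 347], [503, 339]]
orange rim predicted [314.6 244.3]
blue mouth predicted [282.9 546.4]
```

Run:
```python
from h import *
for p,q in(((271,200),(295.6,244.4)),((279.1,189.8),(304.9,234.5))):
  for z in(.08,.1,.12,.14):
    a,b=onz("scene",p,z),onz("scene",q,z); d=b-a; print(z,np.linalg.norm(d).round(4),"lean az",(np.degrees(np.arctan2(d[1],d[0]))+90).round(1),((a+b)/2).round(4))
print([onz("scene",p,.01).round(3).tolist() for p in((249,290),(331,263),(229,245))])
```

```text
0.08 0.1084 lean az 173.0 [ 0.61   -0.0725  0.08  ]
0.1 0.1052 lean az 173.0 [ 0.6158 -0.0607  0.1   ]
0.12 0.1021 lean az 173.0 [ 0.6217 -0.0489  0.12  ]
0.14 0.0989 lean az 173.0 [ 0.6275 -0.0371  0.14  ]
0.08 0.1123 lean az 173.2 [ 0.5849 -0.0827  0.08  ]
0.1 0.109 lean az 173.2 [ 0.5915 -0.0706  0.1   ]
0.12 0.1058 lean az 173.2 [ 0.598  -0.0585  0.12  ]
0.14 0.1025 lean az 173.2 [ 0.6046 -0.0464  0.14  ]
[[0.72, -0.02, 0.01], [0.562, 0.018, 0.01], [0.706, -0.125, 0.01]]
```

Run:
```python
import cv2,numpy as np
a=cv2.imread("pics/scene0.png")[180:300,220:345]; b=cv2.imread("pics/side0.png")[195:295,250:355]
cv2.imwrite("pics/base.png",np.hstack([cv2.resize(a,(400,384),interpolation=2),cv2.resize(b,(400,384),interpolation=2)]))
```

```text
(no output)
```

View pics/base.png

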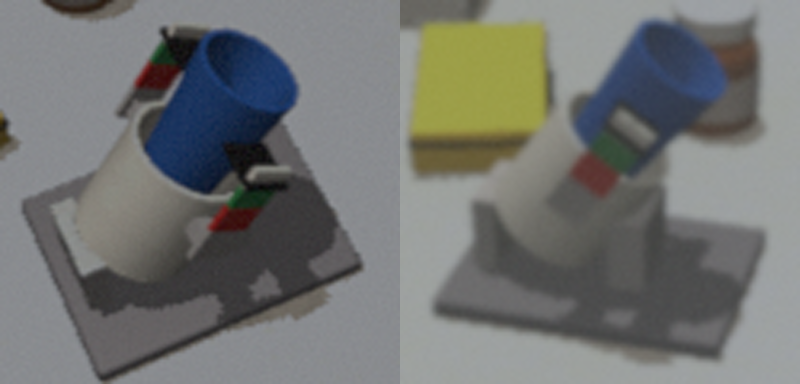

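The enlarged base shows the base-top corners in the left crop at (22,208), (103,372) and (360,262). The pointers are black, in the white zone, and the yellow box is behind. I'll check the lean azimuth from the base edges and compute the hover pose.

Run:
```python
from h import *
P=[onz("scene",p,.01) for p in((226.9,245),(252.2,296.3),(332.5,261.9))]; print(np.round(P,3).tolist())
d=P[2]-P[1]; e=P[1]-P[0]; print(np.linalg.norm(d),np.degrees(np.arctan2(d[1],d[0])),np.linalg.norm(e),np.degrees(np.arctan2(e[1],e[0]))+90)
Q=[onz("side",(250+(x-400)/400*105,195+y/384*100),.01) for x,y in((437,308),(718,352),(762,236))]
d=Q[1]-Q[0]; e=Q[1]-Q[2]; print(np.linalg.norm(d),np.degrees(np.arctan2(d[1],d[0])),np.linalg.norm(e),np.degrees(np.arctan2(e[1],e[0]))+90)
az=np.radians(171.5);l=np.radians(35);a=np.array([np.sin(l)*np.cos(az),np.sin(l)*np.sin(az),np.cos(l)])
M=np.array([.586,-.0523,.148]); t=M+.112*a
ob=bot.get_obs(); T=R.from_euler("xyz",ob["tcp_rot"],degrees=True); z=T.apply([0,0,1]); ax=np.cross(z,-a); ang=np.arccos(z@-a)
G=R.from_rotvec(ax/np.linalg.norm(ax)*ang)*T
print("a",a,"G rpy",G.as_euler("xyz",degrees=True),"t",t,"twist",(T.inv()*G).as_rotvec(),"travel in now axes",T.inv().apply(t-ob["ee_pos"])*1000)
```

```text
[[0.709, -0.127, 0.01], [0.722, -0.005, 0.01], [0.559, 0.017, 0.01]]
0.16459176208389187 172.07450263935223 0.12255927512960395 174.20901000182428
0.16422157053160735 172.6018930542132 0.12609091284656687 173.27685439435695
a [-0.56727619  0.08478     0.81915204] G rpy [150.3615316   19.53101189 111.93787638] t [ 0.52246507 -0.04280464  0.23974503] twist [-4.96432499e-01 -3.56396154e-01  6.12024699e-17] travel in now axes [-334.91659448  -91.40577257  -40.22203083]
```

```bash
python3 -m crank '[{"gripper":50,"travel":[0,0,-40],"twist":[0,0,0]},{"gripper":50,"travel":[-48,-13,0],"twist":[0,0,0]},{"gripper":50,"travel":[-48,-13,0],"twist":[0,0,0]},{"gripper":50,"travel":[-48,-13,0],"twist":[0,0,0]},{"gripper":50,"travel":[-48,-13,0],"twist":[0,0,0]},{"gripper":50,"travel":[-48,-13,0],"twist":[0,0,0]},{"gripper":50,"travel":[-48,-13,0],"twist":[0,0,0]},{"gripper":50,"travel":[-47,-13,0],"twist":[0,0,0]},{"gripper":50,"travel":[0,0,0],"twist":[0,0,0]},{"gripper":50,"travel":[0,0,0],"twist":[0,0,0]}]'
python3 -m crank '[{"gripper":50,"travel":[0,0,0],"twist":[-0.124,-0.089,0]},{"gripper":50,"travel":[0,0,0],"twist":[-0.124,-0.089,0]},{"gripper":50,"travel":[0,0,0],"twist":[-0.124,-0.089,0]},{"gripper":50,"travel":[0,0,0],"twist":[-0.124,-0.089,0]},{"gripper":50,"travel":[0,0,0],"twist":[0,0,0]},{"gripper":50,"travel":[0,0,0],"twist":[0,0,0]}]'
python3 - <<'E'
from h import *
o=[]
for n,(x,y,w,h) in(("scene",(200,100,200,200)),("side",(230,110,170,170))):
    im=bot.camera(n)[...,::-1]; cv2.imwrite(f"pics/{n}2.png",im); o.append(cv2.resize(im[y:y+h,x:x+w],(400,400),interpolation=2))
cv2.imwrite("pics/hover.png",np.hstack(o)); print(np.round(bot.get_obs()["q"],1))
T=R.from_euler("xyz",bot.get_obs()["tcp_rot"],degrees=True); a=-T.apply([0,0,1]);print(a,np.degrees(np.arccos(a[2])),np.degrees(np.arctan2(a[1],a[0])))
E
```

```text
time: 7.78
ee_pos: [0.523, -0.0423, 0.2399]
tcp_rot: [179.9, -0.1, 117.1]
wrist_force: [0.0, 0.3, -1.1]
opening: 0.0589
grasp_force: 43.7
time: 8.52
ee_pos: [0.5238, -0.0417, 0.2422]
tcp_rot: [150.3, 19.4, 112.0]
wrist_force: [0.4, -0.0, -1.0]
opening: 0.059
grasp_force: 43.9
[ -2.9 -33.6 -28.3  60.4  -3.1  59. ]
[-0.56771496  0.08297091  0.81903331] 35.01185930302834 171.68515208643254
```

View pics/hover.png

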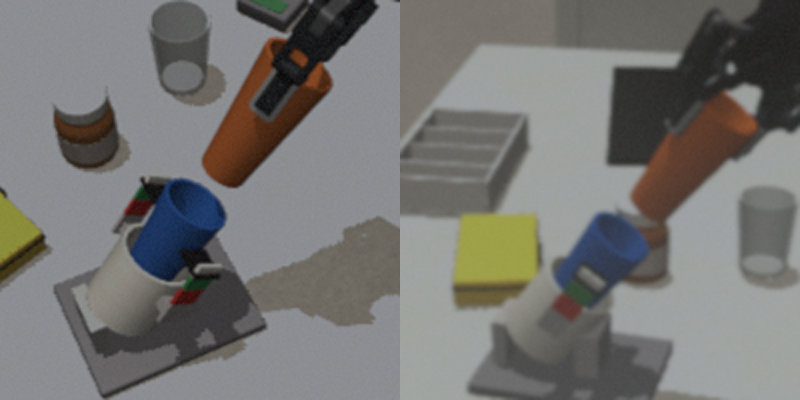

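The hover view shows the orange foot at scene-crop (222,175) above the blue mouth at (195,207). In the side crop the foot is at (650,205) and the mouth at (617,238). I'll measure the orange axis against the blue mouth numerically.

```bash
cat > ax.py <<'E'
from h import *
import sys
k=sys.argv[1]
for n,ob,bb,s in(("scene",(280,110,100,100),(255,180,60,65),110),("side",(310,140,80,75),(285,195,65,50),60)):
    im=cv2.imread(f"pics/{n}{k}.png"); hsv=cv2.cvtColor(im,cv2.COLOR_BGR2HSV)
    for nm,(x,y,w,h),lo,hi in(("or",ob,(0,s,50),(20,255,255)),("bl",bb,(105,s,40),(125,255,255))):
        m=cv2.inRange(hsv,lo,hi); z=np.zeros_like(m);z[y:y+h,x:x+w]=m[y:y+h,x:x+w]
        cs=[c for c in big(z) if cv2.contourArea(c)>80]; c=np.vstack(cs); hu=cv2.convexHull(c)
        print(n,nm,[cv2.contourArea(c) for c in cs],cv2.approxPolyDP(hu,1.0,True)[:,0].tolist())
E
python3 ax.py 2
python3 - <<'E'
from h import *
o=bot.get_obs();T=R.from_euler("xyz",o["tcp_rot"],degrees=True);z=T.apply([0,0,1]);p=np.array(o["ee_pos"])
for s,nm in((-.042,"rim"),(.073,"foot"),(.112,"at mouth")): print(nm,(p+z*s).round(4),proj("scene",p+z*s).round(1),proj("side",p+z*s).round(1))
print("M",proj("scene",[.586,-.0523,.148]),proj("side",[.586,-.0523,.148]))
E
```

```text
scene or [1558.5] [[361, 132], [366, 142], [365, 145], [321, 192], [314, 193], [308, 190], [304, 186], [302, 180], [334, 122], [336, 120], [341, 120]]
scene bl [1317.0] [[295, 191], [308, 199], [312, 206], [312, 213], [286, 240], [283, 240], [273, 235], [268, 230], [267, 225], [282, 195], [286, 191]]
side or [1355.0] [[368, 149], [382, 161], [383, 165], [342, 214], [338, 215], [334, 209], [329, 193], [343, 168], [361, 153]]
side bl [643.0] [[334, 212], [336, 216], [335, 219], [321, 231], [299, 232], [297, 230], [299, 223], [313, 203], [316, 201], [325, 203]]
rim [ 0.5008 -0.0387  0.2765] [349.4 131.6] [368.6 156.5]
foot [ 0.566  -0.0482  0.1823] [309.9 185.4] [334.1 197.4]
at mouth [ 0.5882 -0.0515  0.1504] [298.  201.5] [323.4 210.1]
M [298.86587762 201.40500455] [324.45289429 211.02485736]
```

```bash
cat > dk.py <<'E'
from h import *
l=np.radians(35);az=np.radians(172.5);a=np.array([np.sin(l)*np.cos(az),np.sin(l)*np.sin(az),np.cos(l)]);M=np.array([.586,-.0523,.148])
o=bot.get_obs();T=R.from_euler("xyz",o["tcp_rot"],degrees=True);z=T.apply([0,0,1]);p=np.array(o["ee_pos"])
r=np.cross(z,-a); r=r/np.linalg.norm(r)*np.arcsin(np.linalg.norm(r))
h=(p-M)@a; lat=M+h*a-p
print("t",o["time"],"h above mouth mm",h*1000,"lateral fix (tool axes, mm)",(T.inv().apply(lat)*1000).round(2),"twist fix",T.inv().apply(r).round(4))
print("F along axis",np.dot(o["wrist_force"],a).round(2),"F",np.round(o["wrist_force"],2),"F tool",T.inv().apply(o["wrist_force"]).round(2),"open",o["opening"])
E
python3 dk.py
```

```text
t 8.625 h above mouth mm 112.77797395072012 lateral fix (tool axes, mm) [ 0.08 -3.64  0.02] twist fix [-0.0045  0.0068  0.    ]
F along axis -0.37 F [-0.28 -0.56 -0.6 ] F tool [-0.19 -0.76  0.38] open 0.058757318571829524
```

```bash
python3 -m crank '[{"gripper":50,"travel":[0,-3.2,0],"twist":[-0.0045,0.0068,0]},{"gripper":50,"travel":[0,0,20],"twist":[0,0,0]},{"gripper":50,"travel":[0,0,20],"twist":[0,0,0]},{"gripper":50,"travel":[0,0,15],"twist":[0,0,0]},{"gripper":50,"travel":[0,0,10],"twist":[0,0,0]},{"gripper":50,"travel":[0,0,0],"twist":[0,0,0]},{"gripper":50,"travel":[0,0,0],"twist":[0,0,0]}]'; python3 dk.py
```

```text
time: 9.5
ee_pos: [0.5589, -0.0485, 0.1868]
tcp_rot: [149.9, 19.1, 112.1]
wrist_force: [7.2, 2.9, -0.1]
opening: 0.0581
grasp_force: 44.0
t 9.5 h above mouth mm 47.467675303829154 lateral fix (tool axes, mm) [-0.31  0.04  0.  ] twist fix [ 0.0026  0.0008 -0.    ]
F along axis -4.0 F [ 7.22  2.93 -0.15] F tool [0.05 6.67 4.02] open 0.05805381085113812
```

There's a side force of 6.7 N along tool +y, so one side is touching. I'll look.

```bash
python3 - <<'E'
from h import *
o=[]
for n,(x,y,w,h) in(("scene",(230,110,150,150)),("side",(270,140,110,110))):
    im=bot.camera(n)[...,::-1]; cv2.imwrite(f"pics/{n}3.png",im); o.append(cv2.resize(im[y:y+h,x:x+w],(400,400),interpolation=2))
cv2.imwrite("pics/ins.png",np.hstack(o))
E
python3 ax.py 3
```

```text
scene or [1129.0] [[321, 152], [339, 165], [342, 174], [308, 210], [296, 210], [288, 203], [287, 197], [314, 152]]
scene bl [899.5] [[289, 191], [312, 210], [312, 212], [286, 240], [283, 240], [273, 235], [268, 230], [267, 225], [282, 195], [286, 191]]
side or [1005.5] [[355, 176], [363, 186], [363, 191], [341, 215], [322, 215], [317, 210], [317, 205], [326, 193], [345, 177], [349, 175]]
side bl [380.5] [[318, 201], [331, 222], [321, 231], [299, 232], [297, 230], [299, 223], [313, 203]]
```

View pics/ins.png

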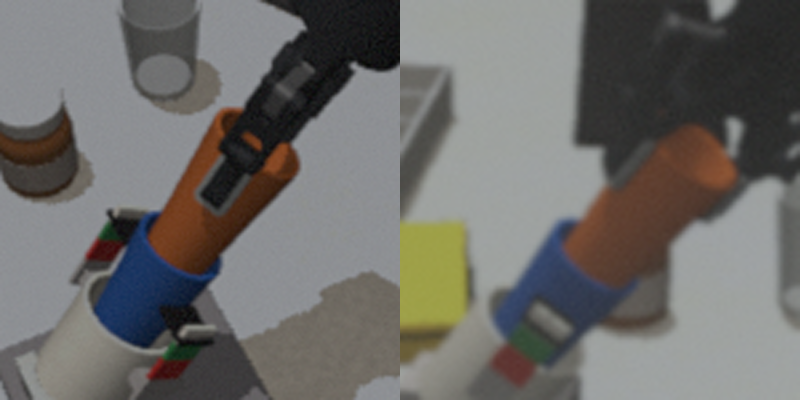

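The orange beaker is inside the blue one and looks centred in both views. The force says it is resting on the robot-side wall, so I'll shift 3 mm along tool +y and re-read.

```bash
python3 -m crank '[{"gripper":50,"travel":[0,1.5,0],"twist":[0,0,0]},{"gripper":50,"travel":[0,1.5,0],"twist":[0,0,0]},{"gripper":50,"travel":[0,0,0],"twist":[0,0,0]}]'; python3 dk.py;  python3 -m crank '[{"gripper":50,"travel":[0,1,0],"twist":[0,0,0]},{"gripper":50,"travel":[0,1,0],"twist":[0,0,0]},{"gripper":50,"travel":[0,0,0],"twist":[0,0,0]}]'; python3 dk.py
```

```text
time: 9.98
ee_pos: [0.5599, -0.0475, 0.187]
tcp_rot: [150.1, 19.1, 112.1]
wrist_force: [0.2, 0.6, -0.7]
opening: 0.0588
grasp_force: 44.3
t 9.975 h above mouth mm 47.12672393609313 lateral fix (tool axes, mm) [-0.72 -1.27  0.  ] twist fix [-0.0007  0.0006  0.    ]
F along axis -0.67 F [ 0.22  0.64 -0.72] F tool [0.72 0.14 0.67] open 0.05880338929587487
time: 10.35
ee_pos: [0.5616, -0.0465, 0.1883]
tcp_rot: [150.1, 19.1, 112.1]
wrist_force: [-0.1, -0.5, -1.2]
opening: 0.0584
grasp_force: 44.3
t 10.35 h above mouth mm 47.34149411330663 lateral fix (tool axes, mm) [-0.59 -3.71 -0.  ] twist fix [0.0004 0.0009 0.    ]
F along axis -0.95 F [-0.05 -0.48 -1.15] F tool [-0.02 -0.81  0.95] open 0.05835059817568652
```

```bash
python3 -m crank '[{"gripper":50,"travel":[0,0,5],"twist":[0,0,0]},{"gripper":50,"travel":[0,0,5],"twist":[0,0,0]},{"gripper":50,"travel":[0,0,5],"twist":[0,0,0]},{"gripper":50,"travel":[0,0,5],"twist":[0,0,0]},{"gripper":50,"travel":[0,0,0],"twist":[0,0,0]},{"gripper":50,"travel":[0,0,0],"twist":[0,0,0]}]'; python3 dk.py
```

```text
time: 11.1
ee_pos: [0.573, -0.048, 0.172]
tcp_rot: [150.1, 19.1, 112.1]
wrist_force: [-0.1, 0.2, -0.6]
opening: 0.0589
grasp_force: 44.3
t 11.1 h above mouth mm 27.388786407525153 lateral fix (tool axes, mm) [-0.53 -3.73 -0.  ] twist fix [ 0.0005  0.0009 -0.    ]
F along axis -0.42 F [-0.06  0.15 -0.57] F tool [ 0.34 -0.24  0.42] open 0.05885378656541959
```

```bash
python3 -m crank '[{"gripper":50,"travel":[0,0,4],"twist":[0,0,0]},{"gripper":50,"travel":[0,0,4],"twist":[0,0,0]},{"gripper":50,"travel":[0,0,4],"twist":[0,0,0]},{"gripper":50,"travel":[0,0,3],"twist":[0,0,0]},{"gripper":50,"travel":[0,0,0],"twist":[0,0,0]},{"gripper":50,"travel":[0,0,0],"twist":[0,0,0]}]'; python3 dk.py;  python3 -m crank '[{"gripper":50,"travel":[0,0,2],"twist":[0,0,0]},{"gripper":50,"travel":[0,0,2],"twist":[0,0,0]},{"gripper":50,"travel":[0,0,0],"twist":[0,0,0]},{"gripper":50,"travel":[0,0,0],"twist":[0,0,0]}]'; python3 dk.py
```

```text
time: 11.85
ee_pos: [0.5817, -0.0491, 0.1598]
tcp_rot: [150.0, 19.1, 112.1]
wrist_force: [1.5, 0.3, -1.5]
opening: 0.0585
grasp_force: 44.2
t 11.85 h above mouth mm 12.359531142687496 lateral fix (tool axes, mm) [-0.53 -3.87 -0.  ] twist fix [0.0008 0.0009 0.    ]
F along axis -2.07 F [ 1.54  0.34 -1.49] F tool [0.24 0.6  2.07] open 0.05851602585415815
time: 12.35
ee_pos: [0.584, -0.0496, 0.1569]
tcp_rot: [150.0, 19.2, 112.1]
wrist_force: [-1.3, -1.0, 4.8]
opening: 0.0588
grasp_force: 44.5
t 12.35 h above mouth mm 8.624370072783714 lateral fix (tool axes, mm) [-0.19 -4.04 -0.  ] twist fix [0.0011 0.0016 0.    ]
F along axis 4.57 F [-1.27 -1.05  4.8 ] F tool [-2.04  0.82 -4.57] open 0.058810033603698034
```

Contact is at home: 4.6 N along the axis, right at the spring preload. I'll press 6 mm more and check.

```bash
python3 -m crank '[{"gripper":50,"travel":[0,0,2],"twist":[0,0,0]},{"gripper":50,"travel":[0,0,2],"twist":[0,0,0]},{"gripper":50,"travel":[0,0,2],"twist":[0,0,0]},{"gripper":50,"travel":[0,0,0],"twist":[0,0,0]},{"gripper":50,"travel":[0,0,0],"twist":[0,0,0]}]'; python3 dk.py
```

```text
time: 12.98
ee_pos: [0.5875, -0.05, 0.1518]
tcp_rot: [150.0, 19.2, 112.1]
wrist_force: [-2.2, -1.6, 5.1]
opening: 0.0589
grasp_force: 44.5
t 12.975 h above mouth mm 2.4761625140395 lateral fix (tool axes, mm) [-0.26 -3.99 -0.  ] twist fix [0.0009 0.0015 0.    ]
F along axis 5.34 F [-2.18 -1.57  5.14] F tool [-2.29  0.07 -5.33] open 0.05885258926133931
```

```bash
python3 -m crank '[{"gripper":50,"travel":[0,0,2],"twist":[0,0,0]},{"gripper":50,"travel":[0,0,2],"twist":[0,0,0]},{"gripper":50,"travel":[0,0,2],"twist":[0,0,0]},{"gripper":50,"travel":[0,0,0],"twist":[0,0,0]},{"gripper":50,"travel":[0,0,0],"twist":[0,0,0]},{"gripper":50,"travel":[0,0,0],"twist":[0,0,0]}]'; python3 dk.py
python3 - <<'E'
from h import *
o=[]
for n,(x,y,w,h) in(("scene",(230,140,120,120)),("side",(270,160,90,90))):
    im=bot.camera(n)[...,::-1]; cv2.imwrite(f"pics/{n}4.png",im); o.append(cv2.resize(im[y:y+h,x:x+w],(400,400),interpolation=2))
cv2.imwrite("pics/press.png",np.hstack(o))
E
```

```text
time: 13.72
ee_pos: [0.5908, -0.0505, 0.1471]
tcp_rot: [150.0, 19.2, 112.1]
wrist_force: [-3.6, -2.7, 6.6]
opening: 0.0589
grasp_force: 44.6
t 13.725 h above mouth mm -3.393284394097828 lateral fix (tool axes, mm) [-0.17 -4.02 -0.  ] twist fix [ 0.001   0.0016 -0.    ]
F along axis 7.26 F [-3.59 -2.75  6.62] F tool [-3.3  -0.85 -7.26] open 0.058889142933093365
```

View pics/press.png

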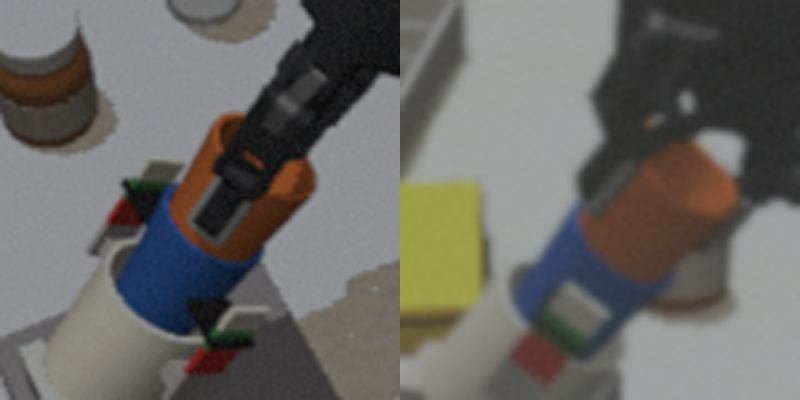

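The picture shows the pointers dipped into the green and clear of the red, and the axial force of 7.3 N agrees with about 10 mm of travel. I'll rise back nearly to rest and release.

```bash
python3 -m crank '[{"gripper":50,"travel":[0,0,-3],"twist":[0,0,0]},{"gripper":50,"travel":[0,0,-3],"twist":[0,0,0]},{"gripper":50,"travel":[0,0,-3],"twist":[0,0,0]},{"gripper":50,"travel":[0,0,-1],"twist":[0,0,0]},{"gripper":50,"travel":[0,0,0],"twist":[0,0,0]},{"gripper":50,"travel":[0,0,0],"twist":[0,0,0]}]'; python3 dk.py;python3 -m crank '[{"gripper":85,"travel":[0,0,0],"twist":[0,0,0]},{"gripper":85,"travel":[0,0,0],"twist":[0,0,0]},{"gripper":85,"travel":[0,0,0],"twist":[0,0,0]},{"gripper":85,"travel":[0,0,0],"twist":[0,0,0]},{"gripper":85,"travel":[0,0,0],"twist":[0,0,0]},{"gripper":85,"travel":[0,0,0],"twist":[0,0,0]}]'; python3 dk.py
```

```text
time: 14.58
ee_pos: [0.5852, -0.0497, 0.1551]
tcp_rot: [150.0, 19.2, 112.1]
wrist_force: [-1.6, -2.0, 4.5]
opening: 0.0589
grasp_force: 44.5
t 14.575 h above mouth mm 6.416179196753781 lateral fix (tool axes, mm) [-0.23 -4.   -0.  ] twist fix [ 0.001   0.0015 -0.    ]
F along axis 4.42 F [-1.59 -2.03  4.48] F tool [-2.69 -0.03 -4.42] open 0.0589428447612502
time: 15.32
ee_pos: [0.585, -0.0496, 0.1548]
tcp_rot: [150.1, 19.1, 112.1]
wrist_force: [0.2, -0.2, 0.4]
opening: 0.0846
grasp_force: 0.0
t 15.325 h above mouth mm 6.351734938865501 lateral fix (tool axes, mm) [-0.54 -3.73 -0.  ] twist fix [ 0.0005  0.0009 -0.    ]
F along axis 0.22 F [ 0.19 -0.21  0.42] F tool [-0.39  0.24 -0.22] open 0.08464748180444515
```

Released, and the wrist force is near zero. I'll back straight out along the axis and check.

```bash
python3 -m crank '[{"gripper":85,"travel":[0,0,-10],"twist":[0,0,0]},{"gripper":85,"travel":[0,0,-20],"twist":[0,0,0]},{"gripper":85,"travel":[0,0,-40],"twist":[0,0,0]},{"gripper":85,"travel":[0,0,-40],"twist":[0,0,0]},{"gripper":85,"travel":[0,0,-40],"twist":[0,0,0]},{"gripper":85,"travel":[0,0,0],"twist":[0,0,0]},{"gripper":85,"travel":[0,0,0],"twist":[0,0,0]},{"gripper":85,"travel":[0,0,0],"twist":[0,0,0]}]'
python3 - <<'E'
from h import *
o=[]
for n,(x,y,w,h) in(("scene",(230,140,120,120)),("side",(270,160,90,90))):
    im=bot.camera(n)[...,::-1]; cv2.imwrite(f"pics/{n}5.png",im); o.append(cv2.resize(im[y:y+h,x:x+w],(400,400),interpolation=2))
cv2.imwrite("pics/done.png",np.hstack(o))
E
```

```text
time: 16.32
ee_pos: [0.4995, -0.0383, 0.2761]
tcp_rot: [150.2, 19.1, 112.1]
wrist_force: [-0.2, 0.7, 0.3]
opening: 0.0852
grasp_force: 0.0
```

View pics/done.png

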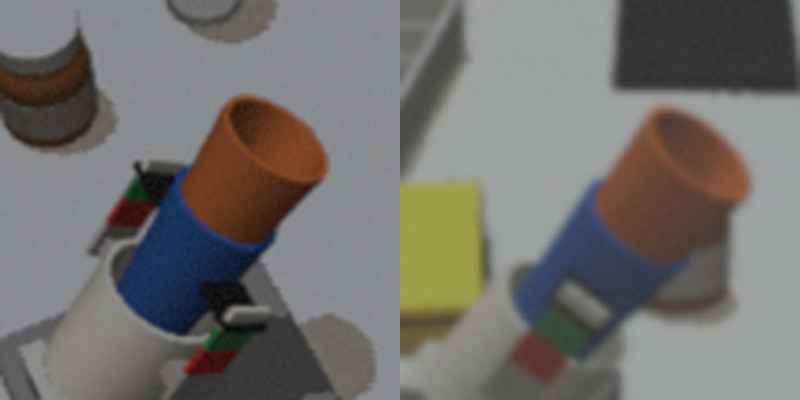

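The orange beaker sits nested, mouth up and in line with the blue one. The pointers are back in the white and the arm is clear, so I'm handing in.

```bash
python3 -c "
from workcell import bot
print(bot.job_done())"
```

```text
the job is handed in; nothing more can be done
None
```

The job is handed in at about 16.5 s of the 58 s allowed: the orange beaker is nested in the blue one, pressed into the green (about 10 mm by force and camera) and released with the stand risen; the hand-in returned no verdict.

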